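# Seat the microscope stage plate on its three-ball base

## Task

Put the three-armed stage plate back on the kinematic base of the microscope: each arm over its ball, the long arm over the lone ball. Lower it on gently and let go, so that the spring jaws pull its stud fully home and it sits level on all three balls. Leave the round plate and the square plate where they are.

Things in the scene. Friction and masses are not known exactly. Their poses are not given: they have to be found in the camera images.
- stage_plate: Three-armed aluminium plate, about 0.6 kg. Origin: centre of underside, at table level; x along the LONG arm (91 mm; short arms 71 mm, at 124 deg either side), arms 42 mm wide, flat top at z 36 mm. Central black round knob to hold, 28 mm diameter, z 36 to 76 mm. Under each arm a vee groove along it, 36 mm wide, 18 deep; under the middle a 16 mm ball-ended stud, unseen.
- base: Fixed slab 180x155x22 mm; origin at its underside, midway between 2 spring jaws 46 high. Three 24 mm balls: lone at x +75, pair at x -31, y +-46, tops z 41. Plate goes origin over origin, x along x. Its stud meets the jaws ~10 mm above home; let go there, its weight opens them and they pull it down with ~3 N. Home: plate origin z 28, knob top z 104. Let loose, it centres itself from 8 mm, 8 deg.
- disc_plate: Bystander: round stepped aluminium plate, 120 mm diameter, 36 mm tall, with the same black knob (28 mm diameter, top 76 mm above the bench). Origin: centre of its underside. Not to be moved.
- square_plate: Bystander: square aluminium plate, 110 x 110 mm, 36 mm tall, with the same black knob (28 mm diameter, top 76 mm above the bench). Origin: centre of its underside. Not to be moved.
Mind the look-alikes: they are no part of the job. What is shaped like the base but brown is not meant.

How it is judged:
At the end, for the whole second after the job is handed in: The stage plate is home on the three balls: its origin within 3 mm of 28 mm above the base origin and within 5 mm sideways, its x within 6 degrees of the base's x, level within 3 degrees, at rest (z of stage_plate in the frame of base between 0.025 and 0.031 m and horizontal distance between stage_plate and base below 0.005 m and angle between the x axis of stage_plate and the x axis of base, either way round below 0.1 rad and angle between stage_plate's own z axis and vertical below 0.05 rad and linear speed of stage_plate below 0.02 m/s); the robot touches nothing.
It fails at once if the round plate is moved by more than 20 mm (distance of disc_plate from where it was at the start of the episode above 0.02 m).
It fails at once if the square plate is moved by more than 20 mm (distance of square_plate from where it was at the start of the episode above 0.02 m).
It fails at once if the stage plate is dropped onto the base (comes down on it faster than 0.7 m/s) (linear speed of stage_plate above 0.7 m/s and horizontal distance between stage_plate and base below 0.04 m and z of stage_plate in the frame of base below 0.055 m).
It also fails if it takes over 38 s, if anything falls off the work surface, if the arm or the gripper's body presses on something with over 40 N, if the wrist force passes 120 N, or if a joint passes its speed limit or range.

## Robot

A 6-joint arm with a two-finger parallel gripper is mounted at the origin on the work surface. World frame = base frame: x ahead of the robot, y to its left, z up, the work surface at z = 0. Lengths are in m, angles in rad, forces in N, time in s.
With the tool pointing down it reaches from about 0.25 to 0.85 m from the base axis. Payload 12.5 kg.
Tool frame: the origin (TCP) lies midway between the tips of the shut fingers; the grasp point (between the pads) lies manip.pinch_z behind it (manip.pinch_z is the distance from the TCP to the grasp point, in m); z points along the fingers, y is the line along which they close (so a half turn about z gives the same grasp; the last joint's range is limited). The gripper opens to 93 mm and grips with 3 to 60 N. Pads are 15 mm wide; open, the fingers measure 128 mm over their backs; the gripper's body (75 mm by 188 mm) begins 65 mm behind the grasp point.
Start: joints at [1.219, 0.351, 1.652, -0, 1.139, -0.085], TCP at [0.145, 0.531, 0.219] pointing down, gripper open.
Joint ranges: [-2.75, 2.75], [-0.79, 2.1], [0.01, 2.65], [-1.57, 4.71], [0.07, 3.14], [-2.87, 2.87]. Speed limits (rad/s): [2.22, 2.22, 2.79, 3.14, 3.14, 3.14].

## Interface

Orientations are given as a rotation vector (axis times angle).
In Python, from station import readout, eyes, workorder, manip gives the robot as it stands.
- The arm moves only by the tool send_rows, never from a script. Its argument "series" is one flat list of numbers, 7 for each row, row after row: the shift along the tool's x, y, z in units of 40 mm (1.0 is 40 mm), then the turn, a rotation vector about the tool's x, y, z in units of 8 degrees (1.0 is 8 degrees), then the finger opening in mm, from 0 to 93. A call has 1 to 10 rows; each row shifts and turns the commanded pose from where the row before left it, along the tool's axes as they then stand; what a row does not reach is not made up. A row lasts 1/10 s, in which the tool goes at most 50 mm and 8.59 degrees, less where a joint would pass 70% of its speed; a pose out of reach is approached as far as the arm can. A call is refused whole if a number of a shift passes 1 or a number of a turn 1, either way. A call with a gripper value outside its range is refused whole. The fingers move at their own pace and stop on an object; "force" is the grip in N (left out, the last holds). Time passes only in rows, so rows that do not move let the fingers close. It gives the time, the measured TCP pose, the force, the opening and the grip force at its end, in the units of the state.
- readout.sense(): the state, without advancing time (a new reading comes with each control period).
- eyes.capture(name): name is "side" or "top"; returns (picture, depth): 384x512x3 uint8, red, green, blue; 384x512 float32, m along the optical axis (not along the pixel's ray), 0 where there is no reading.
- eyes.calibration(name): a dict with "fx", "fy", "cx", "cy" (pixels), "view" (4x4, takes a point from world to camera coordinates). Camera axes: x right, y down, z forward; pixel columns grow to the right and rows downward; lengths in m; the calibration is good to about 2 mm. A picture is of the moment at which its call begins. calibration takes no time and is no camera call.
- workorder.hand_in(): hands the job in; it is judged then, once.
The state is a dict: "time": time; "qpos": joint angles; "qd": joint speeds; "tau": joint torques, N m; "ee_pos": TCP position; "tool_rot": TCP orientation; "ft_force": force on the tool from outside, world axes, zero at the start; "torque": the same for the moment, N m; "finger_gap": finger opening in m; "grip_force": force on a finger pad.
Only numpy, scipy, OpenCV 4.12 (cv2) and the standard library are available. Lean on these libraries where they do the work, as an engineer would, in place of code of your own. Each camera call takes 0.05 s, during which the arm holds its last target. There are 200 camera calls.

## Working session

There is one attempt and no reset: what is moved stays moved. The work goes in short steps, Python scripts to look and compute and a tool call to move; the robot and the scene stay as the last step left them, time stands still between calls to the robot, and variables do not carry over. Pictures are saved under pics/ and viewed, at most 10 in all, crops included, and the job is handed in when it is done.

Besides the shell and the picture viewer there is one more tool, called as name(argument=value, ...), one argument or row to a line, values as JSON. send_rows: Moves the arm, as the interface text tells. Its arguments: {"type":"object","properties":{"series":{"type":"array"},"force":{"type":"number"}},"required":["series"]}

```bash
ls; mkdir -p pics; python3 - <<'E'
from station import readout, eyes, workorder, manip
import cv2,numpy as np
print(readout.sense()); print(manip.pinch_z)
for n in("top","side"):
    p,d=eyes.capture(n); np.savez(f"{n}.npz",p=p,d=d); cv2.imwrite(f"pics/{n}.png",p[:,:,::-1]); print(eyes.calibration(n))
E
```

```text
pics
{'time': 0.0, 'qpos': array([ 1.21940540e+00,  3.51191640e-01,  1.65243495e+00, -2.74515533e-05,
        1.13904724e+00, -8.46086755e-02]), 'qd': array([-1.19701151e-03, -2.90903463e-04, -1.30600414e-03,  6.13753846e-05,
        1.84504208e-04,  3.58291358e-04]), 'tau': array([ 3.92582326e-03, -4.97335160e+01, -2.85268557e+01,  7.00873160e-02,
        2.56096810e-02, -8.15525345e-05]), 'ee_pos': array([0.1448668 , 0.53023129, 0.21812171]), 'tool_rot': array([-4.17773129e-01, -3.11347892e+00,  1.66646154e-03]), 'ft_force': array([ 0.72360058, -0.70331801, -0.31006919]), 'torque': array([-0.00089944,  0.02624272, -0.04893481]), 'grip_force': 0.0, 'finger_gap': 0.09289898382112094}
0.0188
{'fx': 438.5416384834856, 'fy': 438.5416384834856, 'cx': 256.2924925334184, 'cy': 186.89111096484345, 'view': array([[-0.00623365, -0.99995575,  0.00704615,  0.00559152],
       [-0.98674817,  0.0050085 , -0.16218187,  0.45981048],
       [ 0.1621394 , -0.00796376, -0.98673573,  0.92310091],
       [ 0.        ,  0.        ,  0.        ,  1.        ]])}
{'fx': 349.1705137560273, 'fy': 349.1705137560273, 'cx': 250.35186883308035, 'cy': 188.49721158573522, 'view': array([[ 0.94682011, -0.32136879, -0.01593061, -0.44862251],
       [-0.21125993, -0.58354658, -0.78411902,  0.12699988],
       [ 0.24269513,  0.74578515, -0.62040598,  0.77252164],
       [ 0.        ,  0.        ,  0.        ,  1.        ]])}
```

View pics/top.png

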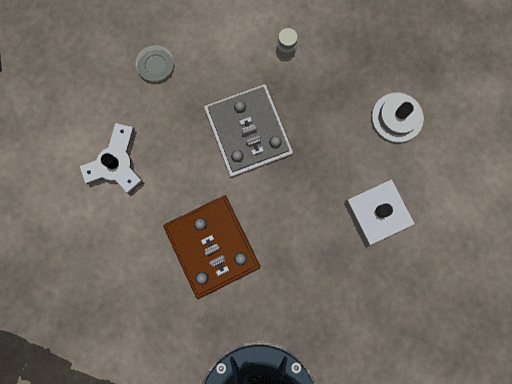

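View pics/side.png

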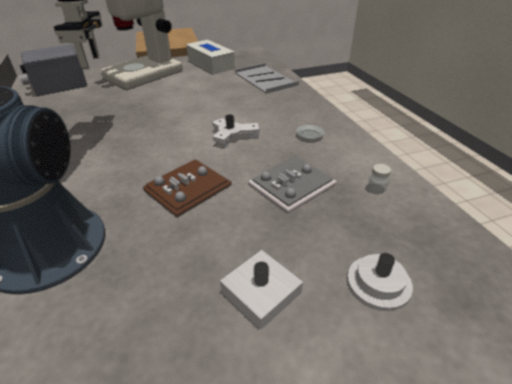

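The top view shows the three-armed plate at about (110,160), with arm ends near (124,128), (85,175) and (133,188). The grey base is at (248,130), with balls at (240,106), (237,156) and (275,142). The brown decoy is at (212,247), the disc at (398,115) and the square at (380,212). The tri-arm plate and the grey base fit the description. I'll measure both and confirm with a crop.

```bash
cat > h.py <<'E'
import numpy as np,cv2
from station import readout, eyes, workorder, manip
def ray(n,uv,z):
    c=eyes.calibration(n);R=c['view'][:3,:3];t=c['view'][:3,3];uv=np.atleast_2d(uv).astype(float)
    d=np.c_[(uv[:,0]-c['cx'])/c['fx'],(uv[:,1]-c['cy'])/c['fy'],np.ones(len(uv))]@R
    o=-R.T@t; return o+d*((z-o[2])/d[:,2])[:,None]
def cloud(n,d):
    c=eyes.calibration(n);v,u=np.mgrid[:384,:512]
    P=np.stack([(u-c['cx'])/c['fx']*d,(v-c['cy'])/c['fy']*d,d],-1)
    return (P-c['view'][:3,3])@c['view'][:3,:3]
E
python3 - <<'E'
from h import *
f=np.load("top.npz");p,d=f['p'],f['d'];W=cloud("top",d)
w=np.zeros(d.shape,bool);w[115:205,70:155]=1
X=W[w];
top=w&(abs(W[...,2]-.036)<.006)&(p.min(-1)>110)
P=W[top];c=None
kn=w&(W[...,2]>.066);print("knob top",kn.sum(),W[kn].mean(0),W[kn][:,2].max(), np.argwhere(kn).mean(0)[::-1])
black=w&(p.max(-1)<50);print("plate px",top.sum(), np.median(P[:,2]))
c=W[kn].mean(0)[:2]
# arm tips by angle sectors
q=P[:,:2]-c;a=np.degrees(np.arctan2(q[:,1],q[:,0]));r=np.hypot(*q.T)
for k in range(-180,180,10):
    s=(a>=k)&(a<k+10)
    if s.any(): print(k+5,round(np.percentile(r[s],98),4),end='; ')
print()
# balls
g=cv2.cvtColor(p,cv2.COLOR_RGB2GRAY)
for u,v in((240,106),(237,156),(275,142)):
    s=np.zeros(d.shape,bool);s[v-9:v+10,u-9:u+10]=1
    m=s&(W[...,2]>.031);print(m.sum(),W[m].mean(0),W[m][:,2].max(),np.argwhere(m).mean(0)[::-1])
a=cv2.resize(p[110:210,70:160],None,fx=4,fy=4,interpolation=2);b=cv2.resize(p[80:180,195:300],None,fx=3.8,fy=4,interpolation=2)
cv2.imwrite("pics/crop.png",np.hstack([a,b])[:,:,::-1])
E
```

```text
knob top 183 [0.4703823  0.25313555 0.26897271] 0.9853901686684471 [108.70491803 159.20218579]
plate px 1653 0.03557604308754368
15 0.1399; 25 0.1487; 35 0.1325; 45 0.1157; 55 0.1184; 65 0.1274; 75 0.1396; 85 0.1323; 95 0.048; 105 0.0439; 115 0.0397; 
77 [0.64324303 0.03939233 0.04947279] 0.9853901686684471 [239.55844156 105.09090909]
83 [0.53262259 0.04530554 0.03733991] 0.04285482636043124 [237.         154.60240964]
80 [ 0.56485642 -0.0403274   0.03709841] 0.042464438308368324 [275.4125 140.375 ]
```

View pics/crop.png

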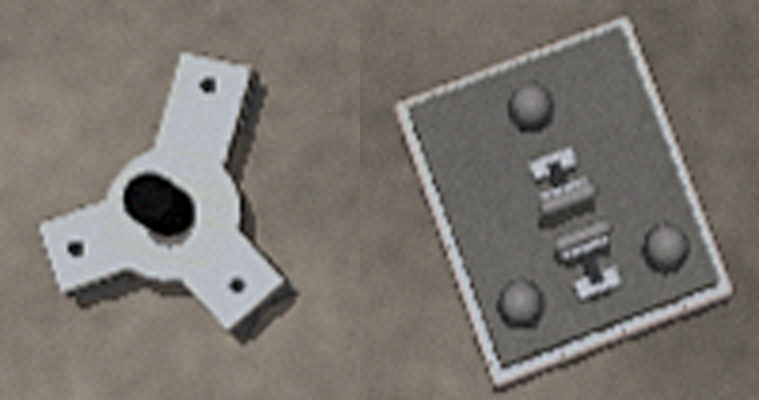

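The crop shows the tri-arm plate with its long arm pointing up, its hole near (122,131). The grey base has its lone ball at the top (crop (530,107)) and its pair at the bottom. I'll remeasure, ignoring pixels with no depth.

```bash
python3 - <<'E'
from h import *
f=np.load("top.npz");p,d=f['p'],f['d'];W=cloud("top",d);W[d==0]=np.nan
w=np.zeros(d.shape,bool);w[115:205,70:155]=1
kn=w&(W[...,2]>.068)&(W[...,2]<.09);print("knob",kn.sum(),W[kn].mean(0),np.argwhere(kn).mean(0)[::-1])
top=(w&(abs(W[...,2]-.036)<.008)&(p.min(-1)>110)).astype(np.uint8)
cs=max(cv2.findContours(top,0,2)[0],key=cv2.contourArea)
P=ray("top",cs[:,0],.036)[:,:2]
h=ray("top",[(122,131.2),(89,172),(129.2,181.5)],.036)[:,:2];print("holes",h)
for it,c in (("knob",W[kn].mean(0)[:2]),):
    for x in h:
        v=x-c; print(np.hypot(*v),np.degrees(np.arctan2(v[1],v[0])))
    q=P-c;a=np.degrees(np.arctan2(q[:,1],q[:,0]));r=np.hypot(*q.T)
    for k in range(-180,180,10):
        s=(a>=k)&(a<k+10)
        if s.any(): print(k+5,round(r[s].max(),4),end='; ')
print()
B=[]
for u,v in((240,106),(237,156),(275,142)):
    s=np.zeros(d.shape,bool);s[v-9:v+10,u-9:u+10]=1
    m=s&(W[...,2]>.030)&(W[...,2]<.05)
    A=W[m];s=np.linalg.lstsq(np.c_[2*A,np.ones(len(A))],(A**2).sum(1),rcond=None)[0]
    B.append(s[:3]);print("ball",m.sum(),s[:3],A[:,2].max())
B=np.array(B);pm=(B[1]+B[2])/2;x=(B[0]-pm)[:2];print("lens",np.hypot(*x),np.hypot(*(B[1]-B[2])[:2]))
a=np.arctan2(x[1],x[0]);o=B.mean(0)[:2]-np.array([np.cos(a),np.sin(a)])*(75-62)/3e3
y=(B[1]-B[2])[:2];print("base yaw",np.degrees(a),np.degrees(np.arctan2(y[1],y[0]))-90,"o",o)
E
```

```text
knob 142 [0.51558448 0.31877324 0.07505098] [107.36619718 158.83098592]
holes [[0.58778787 0.30244016]
 [0.49515556 0.3708633 ]
 [0.47348495 0.2817311 ]]
0.07402769947815382 -12.746313444067939
0.05595280119448077 111.41434341370766
0.056075754405059554 -138.65640129241234
-175 0.0368; -165 0.0527; -155 0.0713; -145 0.0715; -125 0.072; -115 0.0432; -105 0.0423; -75 0.0361; -65 0.0355; -55 0.0357; -45 0.0413; -35 0.0652; -25 0.0924; -15 0.0907; -5 0.0915; 5 0.0913; 15 0.0483; 25 0.0383; 35 0.0383; 45 0.039; 55 0.039; 65 0.0387; 75 0.0371; 85 0.0534; 95 0.0732; 105 0.0721; 115 0.0719; 125 0.0733; 135 0.0588; 145 0.0392; 155 0.0369; 165 0.0375; 
ball 78 [0.64879667 0.03968493 0.03167837] 0.04185022861691093
ball 86 [0.53397868 0.04572773 0.03113486] 0.04285482636043124
ball 85 [ 0.56599601 -0.04021704  0.03091773] 0.042464438308368324
lens 0.10548495743987876 0.09171484830981436
base yaw 20.493027731608844 20.432060766609 o [0.57886469 0.01354813]
```

send_rows(
  series=[-0.86,-0.22,0.1,0,0,0,93,-0.86,-0.22,0.1,0,0,0,93,-0.86,-0.22,0.1,0,0,0,93,-0.86,-0.22,0.1,0,0,0,93,-0.86,-0.22,0.1,0,0,0,93,-0.86,-0.22,0.1,0,0,0,93,-0.86,-0.22,0.1,0,0,0,93,-0.86,-0.22,0.1,0,0,0,93,-0.86,-0.22,0.1,0,0,0,93,-0.86,-0.22,0.1,0,0,0,93],
  force=40,
)

```text
time: 1.1
ee_pos: [0.4547, 0.3539, 0.1782]
tool_rot: [-0.418, -3.113, 0.001]
ft_force: [0.4, -0.2, 0.0]
finger_gap: 0.0931
grip_force: 0.0
```

send_rows(
  series=[-0.85,-0.2,0.4,0,0,0,93,-0.85,-0.2,0.4,0,0,0,93,0,0,0.2,0,0,0,93,0,0,0,0,0,0,93,0,0,0,0,0,0,93],
)

```text
time: 1.6
ee_pos: [0.5143, 0.322, 0.1388]
tool_rot: [-0.417, -3.113, 0.0]
ft_force: [0.6, 0.2, 0.7]
finger_gap: 0.093
grip_force: 0.0
```

```bash
cat > look.py <<'E'
import sys
from h import *
r=sys.argv[1]
ims=[]
for n in("top","side"):
    p,d=eyes.capture(n);np.savez(f"{n}_{r}.npz",p=p,d=d)
    x0,y0,w,h=map(int,sys.argv[2 if n=="top" else 3].split(","))
    ims.append(cv2.resize(p[y0:y0+h,x0:x0+w],(390,390),interpolation=2))
cv2.imwrite(f"pics/{r}.png",np.hstack(ims)[:,:,::-1]);s=readout.sense();print(s['time'],s['ee_pos'],s['tool_rot'])
E
python3 look.py a 50,100,130,130 170,70,110,110
```

```text
1.7 [0.51447059 0.32235902 0.13937577] [4.16007454e-01 3.11329202e+00 8.41146551e-04]
```

View pics/a.png

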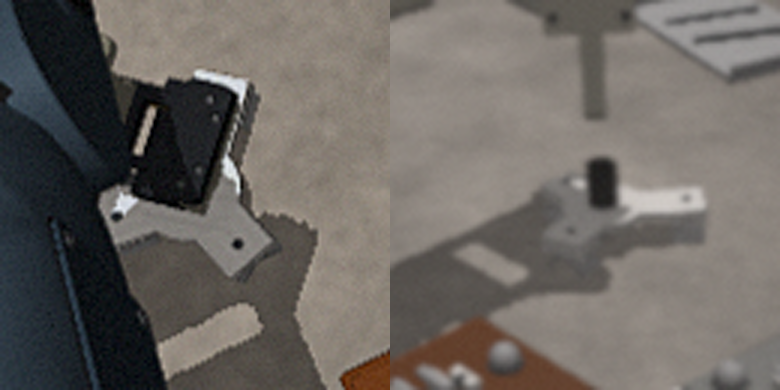

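The side view shows the finger directly above the knob and clear of it, so I'll descend and grip.

send_rows(
  series=[-0.05,-0.04,0.5,0,0,0,93,0,0,0.5,0,0,0,93,0,0,0.5,0,0,0,93,0,0,0.5,0,0,0,93,0,0,0.4,0,0,0,93,0,0,0,0,0,0,20,0,0,0,0,0,0,20,0,0,0,0,0,0,20,0,0,0,0,0,0,20,0,0,0,0,0,0,20],
)

```text
time: 2.7
ee_pos: [0.5168, 0.3197, 0.0433]
tool_rot: [0.418, 3.113, 0.001]
ft_force: [-0.2, 0.3, 0.6]
finger_gap: 0.0575
grip_force: 0.0
```

send_rows(
  series=[0,0,0,0,0,0,20,0,0,0,0,0,0,20,0,0,0,0,0,0,20],
)

```text
time: 3.0
ee_pos: [0.5165, 0.3195, 0.0427]
tool_rot: [0.418, 3.114, 0.0]
ft_force: [-0.6, 0.0, 0.3]
finger_gap: 0.0334
grip_force: 0.0
```

send_rows(
  series=[0,0,0,0,0,0,20,0,0,0,0,0,0,20,0,0,0,0,0,0,20,0,0,0,0,0,0,20],
)

```text
time: 3.4
ee_pos: [0.5165, 0.3195, 0.0426]
tool_rot: [-0.418, -3.114, 0.0]
ft_force: [0.1, 0.1, 1.0]
finger_gap: 0.0278
grip_force: 40.0
```

send_rows(
  series=[0,0,-0.2,0,0,0,20,0,0,-0.5,0,0,0,20,0,0,-0.5,0,0,0,20,0,0,-0.5,0,0,0,20,0,0,-0.5,0,0,0,20,0,0,-0.3,0,0,0,20,0,0,0,0,0,0,20],
)

```text
time: 4.1
ee_pos: [0.517, 0.3198, 0.1441]
tool_rot: [0.418, 3.112, 0.002]
ft_force: [-0.0, -0.1, -5.5]
finger_gap: 0.0277
grip_force: 40.0
```

send_rows(
  series=[-0.35,-0.7,0,0,0,0,20,-0.35,-0.7,0,0,0,0,20,-0.35,-0.7,0,0,0,0,20,-0.35,-0.7,0,0,0,0,20,-0.35,-0.7,0,0,0,0,20,-0.35,-0.7,0,0,0,0,20,-0.35,-0.7,0,0,0,0,20,-0.35,-0.7,0,0,0,0,20,-0.35,-0.7,0,0,0,0,20,-0.35,-0.7,0,0,0,0,20],
)

```text
time: 5.1
ee_pos: [0.5772, 0.0113, 0.1414]
tool_rot: [-0.418, -3.112, 0.0]
ft_force: [0.3, -0.2, -5.1]
finger_gap: 0.0273
grip_force: 40.0
```

send_rows(
  series=[0,0,0,0,0,-0.85,20,0,0,0,0,0,-0.85,20,0,0,0,0,0,-0.85,20,0,0,0,0,0,-0.85,20,0,0,0,0,0,-0.85,20,0,0,0,0,0,0,20,0,0,0,0,0,0,20,0,0,0,0,0,0,20],
)

```text
time: 5.9
ee_pos: [0.5775, 0.0125, 0.1422]
tool_rot: [0.506, -3.1, -0.0]
ft_force: [-0.7, -0.4, -5.1]
finger_gap: 0.0274
grip_force: 40.0
```

```bash
python3 look.py b 180,60,140,140 220,90,140,140
```

```text
6.0 [0.57760501 0.01253116 0.14241609] [ 5.08191009e-01 -3.09989201e+00 -1.32263180e-04]
```

View pics/b.png

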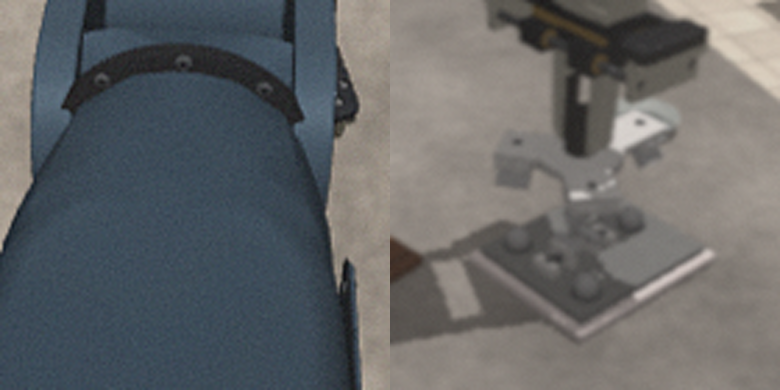

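The side view shows the plate hanging level above the base. Its long arm points right, over the lone-ball side, with holes near side-image pixels (310,134), (265,141) and (293,157). I'll measure its offset from the base.

```bash
cat > meas.py <<'E'
import sys
from h import *
from scipy.optimize import least_squares
f=np.load(f"side_{sys.argv[1]}.npz");p=f['p'];d=f['d'];g=cv2.cvtColor(p,cv2.COLOR_RGB2GRAY)
z=float(sys.argv[2]);bh=cv2.morphologyEx(g,cv2.MORPH_BLACKHAT,np.ones((7,7))).astype(float)
H=[]
for a in sys.argv[3:]:
    u,v=map(int,a.split(","));s=bh[v-3:v+4,u-3:u+4];s=np.clip(s-.4*s.max(),0,None);y,x=np.mgrid[v-3:v+4,u-3:u+4]
    uv=((s*x).sum()/s.sum(),(s*y).sum()/s.sum());H.append(ray("side",uv,z)[0,:2]);print(np.round(uv,1),bh[v-3:v+4,u-3:u+4].max(),H[-1])
H=np.array(H);an=np.radians([0,124,-124]);M=np.array([75,56,56])[:,None]/1e3*np.c_[np.cos(an),np.sin(an)]
def T(q):c,s=np.cos(q[2]),np.sin(q[2]);return M@np.array([[c,s],[-s,c]])+q[:2]
r=least_squares(lambda q:(T(q)-H).ravel(),[.578,.013,.35]);print("plate",r.x[:2],np.degrees(r.x[2]),"res mm",r.fun*1e3)
W=cloud("side",d);W[d==0]=np.nan;m=np.zeros(d.shape,bool);m[120:165,255:330]=1;m&=abs(W[...,2]-z)<.004;print("z",np.median(W[m][:,2]))
A=W[m];k=np.linalg.lstsq(np.c_[A[:,:2],np.ones(len(A))],A[:,2],rcond=None)[0];print("tilt deg",np.degrees(k[:2]),len(A))
E
python3 meas.py b 0.1357 310,134 265,141 293,157
python3 - <<'E'
from h import *
f=np.load("side.npz");g=f['p'];
# where the base balls (measured in top) fall in the side view, vs depth there
c=eyes.calibration("side");d=f['d'];W=cloud("side",d);W[d==0]=np.nan
for B in([.6488,.0397,.03],[.534,.0457,.03],[.566,-.0402,.03]):
    q=c['view'][:3,:3]@B+c['view'][:3,3];u=int(q[0]/q[2]*c['fx']+c['cx']);v=int(q[1]/q[2]*c['fy']+c['cy'])
    m=np.zeros(d.shape,bool);m[v-7:v+8,u-7:u+8]=1;m&=(W[...,2]>.030)&(W[...,2]<.05);A=W[m]
    s=np.linalg.lstsq(np.c_[2*A,np.ones(len(A))],(A**2).sum(1),rcond=None)[0];print(u,v,m.sum(),s[:3])
E
```

```text
[309.2 133.5] 71.0 [0.6442203  0.03750616]
[265.2 140.5] 40.0 [0.52924506 0.04389799]
[291.9 156.6] 46.0 [ 0.56078621 -0.04376927]
plate [0.57421782 0.01111084] 20.352510007547426 res mm [ 0.31531181 -0.31069107 -0.53385166 -0.15053371  0.21853985  0.46122478]
z 0.13486432574858753
tilt deg [-0.08910076  0.17355714] 774
306 167 47 [0.63509758 0.02458892 0.04155482]
266 174 47 [0.53184731 0.03481733 0.03523639]
290 191 60 [ 0.56421601 -0.04160358  0.02913209]
```

send_rows(
  series=[-0.08,0.01,0.1,0,0,0,20,0,0,0.25,0,0,0,20,0,0,0.25,0,0,0,20,0,0,0.25,0,0,0,20,0,0,0.2,0,0,0,20,0,0,0.15,0,0,0,20,0,0,0,0,0,0,20,0,0,0,0,0,0,20],
)

```text
time: 6.8
ee_pos: [0.5808, 0.0139, 0.0947]
tool_rot: [-0.511, 3.1, -0.0]
ft_force: [0.3, 0.5, -5.5]
finger_gap: 0.0271
grip_force: 40.0
```

```bash
python3 look.py c 180,60,140,140 240,115,100,100
```

```text
6.9 [0.58091206 0.01393451 0.09507958] [-5.10751091e-01  3.09899850e+00 -2.95571229e-04]
```

View pics/c.png

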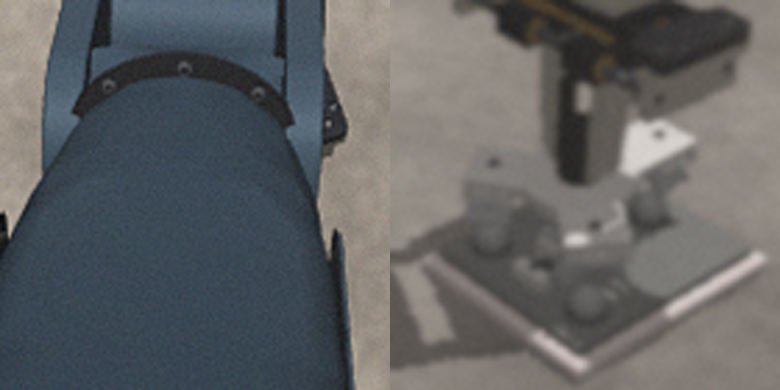

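The side view shows each arm above its ball: near arm over the ball at crop (587,300), left arm over (490,230), long arm over (648,200). I'll keep lowering slowly.

send_rows(
  series=[0,0,0.1,0,0,0,20,0,0,0.1,0,0,0,20,0,0,0.05,0,0,0,20,0,0,0.05,0,0,0,20,0,0,0,0,0,0,20,0,0,0,0,0,0,20],
)

```text
time: 7.5
ee_pos: [0.5806, 0.0139, 0.0826]
tool_rot: [0.511, -3.1, -0.0]
ft_force: [-1.2, -0.7, -4.5]
finger_gap: 0.0275
grip_force: 40.0
```

```bash
python3 look.py d 180,60,140,140 240,115,100,100; python3 - <<'E'
from h import *
p=np.load("side.npz")['p'];a=cv2.resize(p[145:215,240:340],None,fx=5,fy=5,interpolation=2)
g=cv2.medianBlur(cv2.cvtColor(a,cv2.COLOR_RGB2GRAY),5)
c=cv2.HoughCircles(g,cv2.HOUGH_GRADIENT,1.5,60,param1=80,param2=18,minRadius=18,maxRadius=34)
for x,y,r in c[0]:
    uv=(x/5+240-.4,y/5+145-.4);print(np.round(uv,1),r/5,ray("side",uv,.029)[0,:2])
E
```

```text
7.6 [0.58068216 0.01393234 0.0827432 ] [-5.10780985e-01  3.09961845e+00 -8.67755535e-05]
[266.8 186.8] 6.3 [ 0.51752934 -0.0011533 ]
[287.8 202.4] 3.78 [ 0.54303552 -0.07441215]
```

send_rows(
  series=[0,0,0.05,0,0,0,20,0,0,0,0,0,0,20,0,0,0,0,0,0,20],
)

```text
time: 7.9
ee_pos: [0.5802, 0.0139, 0.0805]
tool_rot: [0.511, -3.099, -0.0]
ft_force: [-2.6, -0.7, -3.8]
finger_gap: 0.0276
grip_force: 40.0
```

```bash
python3 look.py e 180,60,140,140 240,115,100,100; python3 meas.py e 0.074 309,150 265,158 292,173
```

```text
8.0 [0.58028032 0.01387923 0.08051646] [ 5.10608708e-01 -3.09897239e+00 -1.53969531e-04]
[307.1 152.5] 47.0 [0.64820595 0.04589329]
[265.7 160.7] 44.0 [0.53233593 0.04681402]
[291.2 176. ] 23.0 [ 0.56648745 -0.03551032]
plate [0.57852784 0.01750148] 22.292615330500983 res mm [-0.28371535  0.05845606 -0.39351525  1.76475795  0.6772306  -1.82321401]
z 0.07311683616443278
tilt deg [-0.46374002  0.12063665] 317
```

View pics/e.png

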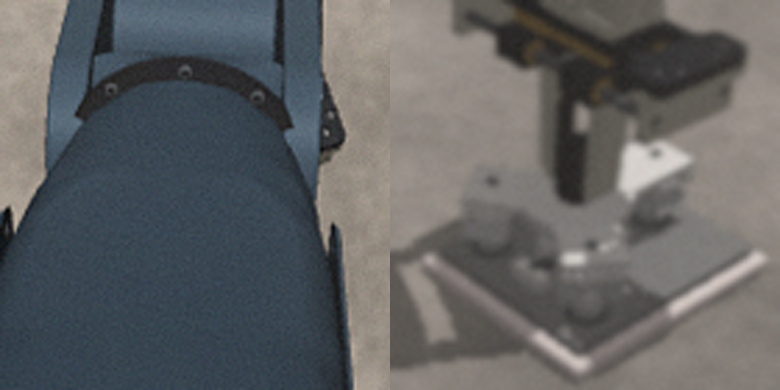

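The arms are straddling their balls, and the -2.6 N in x says we are about 1–2 mm too far out. I'll ease back and open.

send_rows(
  series=[0.04,0,0,0,0,0,20,0,0,0,0,0,0,20],
)

```text
time: 8.2
ee_pos: [0.5797, 0.0135, 0.0809]
tool_rot: [-0.51, 3.098, -0.0]
ft_force: [0.8, -0.4, -4.0]
finger_gap: 0.0276
grip_force: 40.0
```

send_rows(
  series=[0,0,0,0,0,0,34,0,0,0,0,0,0,45,0,0,0,0,0,0,60,0,0,0,0,0,0,80,0,0,0,0,0,0,93,0,0,0,0,0,0,93,0,0,0,0,0,0,93],
  force=20,
)

```text
time: 8.9
ee_pos: [0.5791, 0.0134, 0.0806]
tool_rot: [-0.511, 3.1, -0.0]
ft_force: [0.6, 0.6, 0.4]
finger_gap: 0.0773
grip_force: 0.0
```

```bash
python3 look.py f 180,60,140,140 240,115,100,100; python3 meas.py f 0.064 307,156 265,163 291,178
```

```text
9.0 [0.57909871 0.01340678 0.08060814] [ 5.10771777e-01 -3.09976432e+00  1.03831762e-05]
[307.7 157. ] 28.0 [0.647646   0.03927665]
[265.7 164.5] 38.0 [0.53160912 0.04477979]
[291.1 180.7] 48.0 [ 0.56453702 -0.04058877]
plate [0.57740673 0.0130318 ] 20.698177014211407 res mm [-0.08012386  0.26353594  0.09493133  0.61349711 -0.0148075  -0.87703305]
z 0.06299536510474349
tilt deg [-0.29224596 -0.68147534] 178
```

View pics/f.png

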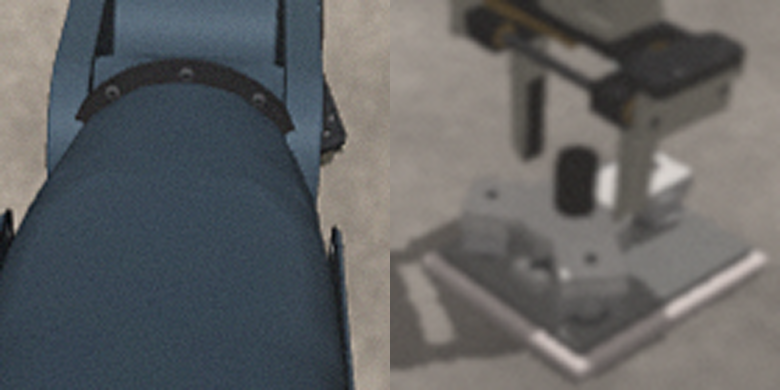

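The plate has dropped home: its top is at about 63–64 mm, yaw 20.7° against the base's 20.5°. I'll retract straight up and swing aside for a final check from the top.

send_rows(
  series=[0,0,-0.2,0,0,0,93,0,0,-0.5,0,0,0,93,0,0,-0.7,0,0,0,93,0,0,-0.7,0,0,0,93,0,0,-0.7,0,0,0,93,0.7,0,-0.5,0,0,0,93,0.8,0,-0.3,0,0,0,93,0.8,0,0,0,0,0,93,0.8,0,0,0,0,0,93,0.8,0,0,0,0,0,93],
)

```text
time: 10.0
ee_pos: [0.4301, -0.0369, 0.2252]
tool_rot: [-0.511, 3.099, -0.0]
ft_force: [0.6, -0.3, 0.6]
finger_gap: 0.0934
grip_force: 0.0
```

send_rows(
  series=[0.4,0.8,0,0,0,0,93,0.4,0.8,0,0,0,0,93,0.4,0.8,0,0,0,0,93,0,0.8,0,0,0,0,93,0,0.8,0,0,0,0,93,0,0,0,0,0,0,93,0,0,0,0,0,0,93],
)

```text
time: 10.7
ee_pos: [0.3346, 0.0997, 0.2251]
tool_rot: [-0.514, 3.098, -0.0]
ft_force: [-0.3, -1.1, -1.0]
finger_gap: 0.0931
grip_force: 0.0
```

```bash
python3 look.py g 180,60,140,140 240,115,100,100; python3 meas.py g 0.064 307,156 265,163 291,180; python3 - <<'E'
from h import *
f=np.load("top_g.npz");W=cloud("top",f['d']);W[f['d']==0]=np.nan
m=np.zeros(f['d'].shape,bool);m[60:180,190:310]=1
t=m&(abs(W[...,2]-.064)<.006);A=W[t];k=np.linalg.lstsq(np.c_[A[:,:2],np.ones(len(A))],A[:,2],rcond=None)[0]
print("plate top z",np.median(A[:,2]),"tilt",np.degrees(k[:2]),t.sum())
k=m&(abs(W[...,2]-.104)<.006);print("knob",k.sum(),W[k].mean(0))
E
```

```text
10.8 [0.33487729 0.09898711 0.22487112] [-5.10026568e-01  3.09947657e+00 -2.66875120e-04]
[307.3 157.2] 58.0 [0.64634269 0.03874732]
[265.8 164.5] 65.0 [0.53180604 0.04472831]
[291.1 181. ] 89.0 [ 0.56408206 -0.04163133]
plate [0.57688455 0.01249528] 20.629930817902007 res mm [ 0.73252803  0.17274965 -0.58558666  0.18286096 -0.14694136 -0.35561061]
z 0.06318720813496027
tilt deg [0.01706146 0.56906181] 275
plate top z 0.06332384510672691 tilt [ 0.09838784 -0.03083425] 1822
knob 139 [0.57795579 0.01360667 0.10324606]
```

View pics/g.png

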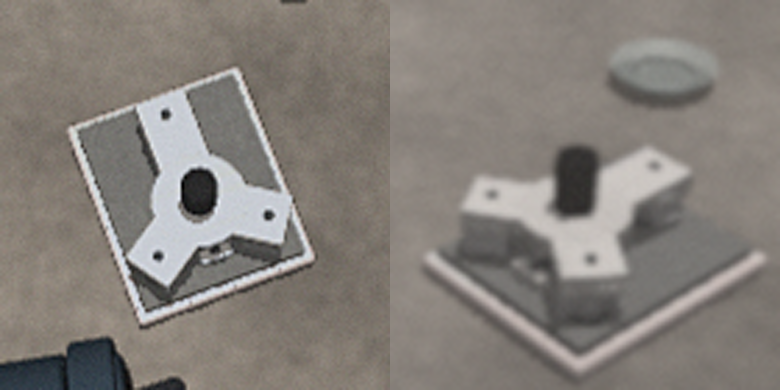

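The plate sits level on all three balls, with its top at 63.3 mm, tilt under 0.2° and the long arm over the lone ball. The knob is within about 1 mm of the base origin, and the arm is clear.

```bash
python3 -c "
from station import workorder
print(workorder.hand_in())"
```

```text
the job is handed in; nothing more can be done
None
```

I put the stage plate home on the grey base, level on all three balls with its long arm over the lone ball, let go, left the round and square plates alone, and handed the job in at about 11 s; no verdict was returned.

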